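# Fit the big cell in the stall lamp

### The job

Put the big battery cell from its wooden rest into the empty bay of the stall lamp: tuck its flat end in under the roof against the coil spring, press the spring back, and roll the button end down past the steel retaining lip, so that the cell lies fully home in the bay held between spring and lip. Do it gently by feel, never pressing the cell against the lamp with more than 30 N in all, spring included, then let go. Leave the small cell on its rest and the cover and the jar where they are.

Things in the scene. Friction and masses are not known exactly. Their poses are not given: they have to be found in the camera images.
- cell_mid (a point): Centre of the big cell: lying dark steel cylinder, 34 mm diameter, 62 mm long including the 5 mm button (10 mm diameter) at one end; 0.11 to 0.18 kg. x: along the cell towards the button. Its axis is level, 28 mm above the table, on a wooden V rest (40 mm long under its middle, V 28 mm wide, base 50 mm wide and 5 mm high), so fingers pass on both sides.
- cell_button (a point): Middle of the button's end face, on the cell's axis, 31 mm from its centre; axes as the cell's.
- cell_flat (a point): Middle of the flat end face, on the cell's axis, 31 mm from its centre; axes as the cell's.
- lamp: Stall lamp, fixed, lying on its face, cell bay open on top. Origin on the table under the bay's middle; x along the bay from spring end (grey head, robot's side) to lip end; z up. Body x -150..70, y +-55, top z 30 mm; head x -170..-90, y +-64, top z 62. The cell tray on it is clamped in a slot, shifted by s = -11..11 mm along x: s is not measured, feel for it.
- lamp_bay (a point): Lamp's x = y = 0, z = 55 mm: centre of the seated cell if s = 0 (with any s, it is s along x). Seated: axis along lamp x at z 55, flat end at x = s-31, button's end at s+31. The cell lies in a V of strips x = s-20..s+20, y +-14, at least 12 mm below its axis; beside them nothing stands above z 33, so fingers can hold the cell's middle.
- lamp_lip (a point): Inner top edge of the retaining lip if s = 0: lamp x = 26, z = 47 mm (add s to x; axes as the lamp's): an upright steel plate x 26..30, y +-12, top 9 mm above the underside of the seated cell, whose shoulder (the end of the 34 mm body, 5 mm behind the button's end) the spring holds against it; the button stands out over it.
- lamp_spring (a point): Centre of the contact disc's face, spring free, if s = 0: lamp x = -27, z = 55 mm (add s to x). Steel disc 12 mm in diameter; goes back to -x on a coil spring, 1 N per mm, hard stop at 10 mm (10 N). Seated 4 mm pressed; the tilted shoulder passes the lip only with over 6.8 mm (6.8 N), 8.3 mm (8.3 N) is good. Friction at its ends can hold the cell up: press it down home. Axes as the lamp's.
- lamp_roof (a point): Middle of the spring roof's front lower edge if s = 0: lamp x = -28, z = 79.5 mm (add s to x). Grey plastic roof, x -60..-28, y +-19, z 79.5..82.5, closed behind at x -56. It stops a cell brought in level above the lip: bring the flat end in low, under the roof, with the button end tilted up 13 to 17 degrees. Axes as the lamp's.
- small_cell_mid (a point): Centre of the small cell, not to be used: 26 mm in diameter, 50 mm long, lying level 26 mm above the table on a similar rest.
- cell: The same big cell; origin at its centre, x towards the button.
- cover: Loose bay cover: flat black plate 125 x 52 x 5 mm on the table with a small grey catch on top; origin under its centre, x along its length.
- jar: Closed jar, 70 mm in diameter, 90 mm high; origin at the centre of its foot.
There are look-alikes about, which are no part of the job. What is shaped like the cell but orange, pink or yellow is not meant.

How it is judged (in metres and radians):
On the way, in this order (a step that is already met when the one before it is completed fails the run):
1. the big cell is picked up off its rest (height (world z) of cell_mid above 0.06 m), for 0.1 s.
2. the cell, button end still raised, is pressed against the spring end with at least 5 N (contact force between cell and lamp above 5 N and z of cell_button in the frame of lamp above 0.061 m and x of cell_flat in the frame of lamp below -0.015 m and z of cell_flat in the frame of lamp below 0.067 m), for 0.1 s.
At the end, for the whole second after the job is handed in: The big cell lies at rest in the bay, between spring and lip, button to the lip: both end faces' middles within 2 mm of the bay axis' height (55 mm), its centre within 3 mm of the bay's centre plane, button end 18 to 44 mm to the lip side of the bay's middle, flat end over 18 mm to the spring side (z of cell_button in the frame of lamp between 0.052 and 0.0572 m and z of cell_flat in the frame of lamp between 0.052 and 0.0575 m and y of cell_mid in the frame of lamp between -0.003 and 0.003 m and x of cell_button in the frame of lamp between 0.018 and 0.044 m and x of cell_flat in the frame of lamp below -0.018 m and linear speed of cell below 0.01 m/s); the robot touches nothing.
It fails at once if the big cell is pressed against the lamp with more than 30 N in all (forces at all its contacts added) (contact force between cell and lamp above 30 N).
It fails at once if the small cell is moved more than 15 mm (distance of small_cell_mid from where it was at the start of the episode above 0.015 m).
It fails at once if the bay cover is moved more than 15 mm (distance of cover from where it was at the start of the episode above 0.015 m).
It fails at once if the jar is moved more than 15 mm (distance of jar from where it was at the start of the episode above 0.015 m).
It also fails if it takes over 64 s, if anything falls off the work surface, if the arm or the gripper's body presses on something with over 40 N, if the wrist force passes 120 N, or if a joint passes its speed limit or range.

### The arm

A 7-joint arm with a two-finger parallel gripper is mounted at the origin on the work surface. World frame = base frame: x ahead of the robot, y to its left, z up, the work surface at z = 0. Lengths are in m, angles in degrees, forces in N, time in s.
With the tool pointing down it reaches from about 0.425 to 0.875 m from the base axis. Payload 4.7 kg.
Tool frame: the origin (TCP) lies midway between the tips of the shut fingers; the grasp point (between the pads) lies 19 mm behind it; z points along the fingers, y is the direction in which the jaws open and shut (so a half turn about z gives the same grasp; the last joint's range is limited). The gripper opens to 87 mm and grips with 3 to 60 N. Pads are 19 mm wide; open, the fingers measure 117 mm over their backs; the gripper's body (75 mm by 190 mm) begins 51 mm behind the grasp point.
Start: joints at [-75.567, 18.392, -4.016, 83.108, 1.295, 78.541, -3.26], TCP at [0.153, 0.632, 0.223] pointing down, gripper open.
Joint ranges: [-163.93, 163.93], [-17.29, 119.83], [-79.2, 71.16], [3.27, 140.29], [-89.18, 269.18], [5.43, 117.66], [-154.24, 154.24]. Speed limits (degrees/s): [147.25, 147.25, 180, 180, 180, 180, 180].

### API

Orientations are given as [roll, pitch, yaw] about the fixed x, y, z axes, in that order (R = Rz(yaw) Ry(pitch) Rx(roll)).
In Python, from cell import env gives the robot as it stands. The module is installed in compiled form; this text tells all that it offers.
- The arm moves only by the tool servo_tool, never from a script. Its argument "plan" is a list of rows, each a list of 3 entries, a list of its own where there are three numbers: the opening, from 0 (shut) to 1 (fully open), then the shift along the tool's x, y, z in cm, then the turn, a rotation vector about the tool's x, y, z in degrees. A call has 1 to 20 rows; each row shifts and turns the pose as measured when the row begins, along the tool's axes as they then stand; what a row does not reach is not made up. A row lasts 1/12 s, in which the tool goes at most 41.7 mm and 7.16 degrees, less where a joint would pass 70% of its speed; a pose out of reach is approached as far as the arm can. A call is refused whole if a number of a shift passes 4.17 or a number of a turn 7.16, either way. A call with a gripper value outside its range is refused whole. The fingers move at their own pace and stop on an object; "force" is the grip in N (left out, the last holds). Time passes only in rows, so rows that do not move let the fingers close. It gives the time, the measured TCP pose, the force and the opening at its end, in the units of the state.
- env.get_obs(): the state, without advancing time (a new reading comes with each control period).
- env.read_camera(name): name is "scene" or "top" or "wrist"; returns a dict with "image" (420x560x3 uint8, blue, green, red), "fx", "fy", "cx", "cy" (pixels), "k1" (the pictures are not rectified: a ray, as slopes to the right and down, at radius r is drawn at 1 + k1 r^2 times it, then the intrinsics apply), "rvec" (rotation vector, rad) and "tvec" (3), from world to camera coordinates, as OpenCV has them; the wrist camera has in their place "T_tool_cam" (4x4, takes a point from camera to tool coordinates, whose origin is the TCP and whose axes are the flange's). Camera axes: x right, y down, z forward; pixel columns grow to the right and rows downward; lengths in m; the calibration is good to about 2 mm. A picture is of the moment at which its call begins: read the wrist's pose just before it. There is no depth.
- env.sign_off(): hands the job in, once; it reports no verdict.
The state is a dict: "time_s": time; "qpos": joint angles; "joint_velocities": joint speeds; "effort": joint torques, N m; "tool_pos": TCP position; "tool_rot": TCP orientation; "force": force on the tool from outside, world axes, zero at the start; "wrist_torque": the same for the moment, N m; "grip_width": finger opening in m.
Only numpy, scipy, OpenCV 4.12 (cv2) and the standard library are available. Lean on these libraries where they do the work, as an engineer would, in place of code of your own. Each camera call takes 0.05 s, during which the arm holds its last target. There are 200 camera calls.

## Working session

There is one attempt and no reset: what is moved stays moved. The work goes in short steps, Python scripts to look and compute and a tool call to move; the robot and the scene stay as the last step left them, time stands still between calls to the robot, and variables do not carry over. Pictures are saved under pics/ and viewed, about 8 in all and at most 12, crops included, and the job is handed in when it is done.

Besides the shell and the picture viewer there is one more tool, called as name(argument=value, ...), one argument or row to a line, values as JSON. servo_tool: Moves the arm, as the interface text tells. Its arguments: {"type":"object","properties":{"plan":{"type":"array"},"force":{"type":"number"}},"required":["plan"]}

```bash
mkdir -p pics; python3 - <<'E'
from cell import env
import cv2,numpy as np,pickle
o=env.get_obs();print({k:np.round(v,3) for k,v in o.items()})
for n in("scene","top"):
    c=env.read_camera(n);pickle.dump(c,open(n+'.pkl','wb'));cv2.imwrite(f'pics/{n}.png',c['image'])
    print(n,c['fx'],c['k1'],np.round(-cv2.Rodrigues(np.array(c['rvec']))[0].T@np.ravel(c['tvec']),3))
E
```

```text
{'time_s': np.float64(0.0), 'qpos': array([-75.567,  18.439,  -4.014,  83.174,   1.296,  78.539,  -3.26 ]), 'joint_velocities': array([-0.067,  0.109,  0.001, -0.055, -0.017, -0.085,  0.012]), 'effort': array([-0.0000e+00, -4.9128e+01, -4.0400e-01, -3.1253e+01, -6.4000e-02,
        4.3000e-02,  0.0000e+00]), 'tool_pos': array([0.153, 0.631, 0.221]), 'tool_rot': array([-1.79893e+02,  7.00000e-03,  1.66375e+02]), 'force': array([ 1.051, -0.672,  0.731]), 'wrist_torque': array([-0.025,  0.011, -0.018]), 'grip_width': np.float64(0.087)}
scene 504.32147937898435 0.039253001721152224 [ 1.37  -0.044  0.796]
top 434.43586675801197 -0.1330935921909224 [ 0.501 -0.041  0.996]
```

View pics/top.png

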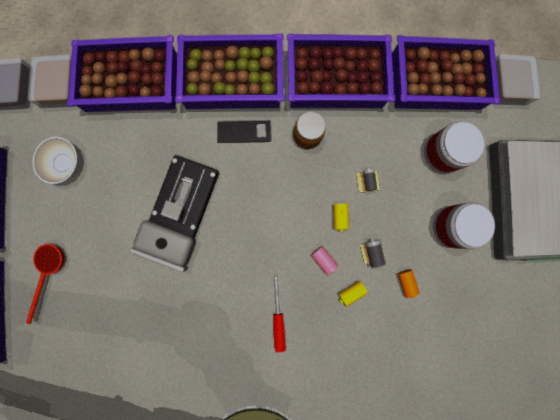

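View pics/scene.png

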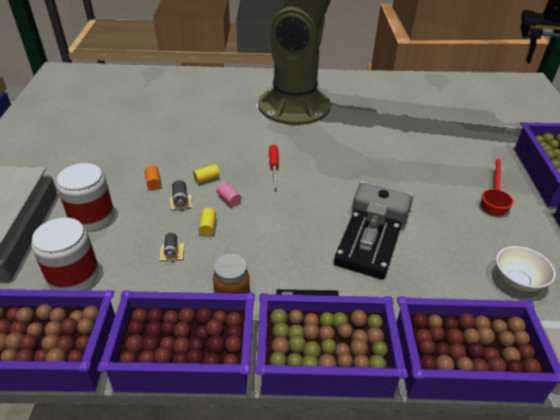

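The top view shows the big cell near (375,253), the small cell near (370,180), the lamp near (178,212) with its head at the lower left, the cover at (244,131) and the jar at (309,130). I'll enlarge the cell and lamp and cast rays.

```bash
cat > h.py <<'E'
import cv2,numpy as np,pickle
from scipy.spatial.transform import Rotation as R
def ray(c,uv):
    s=np.array([(uv[0]-c['cx'])/c['fx'],(uv[1]-c['cy'])/c['fy']]);p=s.copy()
    for _ in range(30): p=s/(1+c['k1']*(p@p))
    if 'T' in c: Rw,t=c['T'][:3,:3],c['T'][:3,3]
    else:
        Rw=cv2.Rodrigues(np.array(c['rvec']))[0].T;t=-Rw@np.ravel(c['tvec'])
    return t,Rw@np.r_[p,1]
def onz(c,uv,z):
    t,d=ray(c,uv);return t+d*(z-t[2])/d[2]
def wrist(env,name):
    o=env.get_obs();T=np.eye(4);T[:3,:3]=R.from_euler('xyz',o['tool_rot'],degrees=True).as_matrix();T[:3,3]=o['tool_pos']
    c=env.read_camera('wrist');c['T']=T@np.array(c['T_tool_cam']);c['tool']=T
    pickle.dump(c,open(name+'.pkl','wb'));cv2.imwrite(f'pics/{name}.png',c['image']);return c
def load(n): return pickle.load(open(n+'.pkl','rb'))
E
python3 - <<'E'
from h import *
c=load('top');im=c['image']
a=cv2.resize(im[225:285,345:405],(400,400),interpolation=2) 
b=cv2.resize(im[150:275,125:225],(480,600),interpolation=2)
o=np.zeros((600,800,3),np.uint8);o[:400,:320]=cv2.resize(im[225:285,351:399],(320,400),interpolation=2);o[:,320:]=b
cv2.imwrite('pics/tc.png',o)
for n,uv,z in(('big',(375,253),.03),('small',(370,180),.03),('lampc',(178,212),.05),('head',(164,245),.062)):print(n,onz(c,uv,z).round(3))
E
```

```text
big [ 0.462 -0.275  0.03 ]
small [ 0.627 -0.268  0.03 ]
lampc [0.558 0.16  0.05 ]
head [0.487 0.188 0.062]
```

View pics/tc.png

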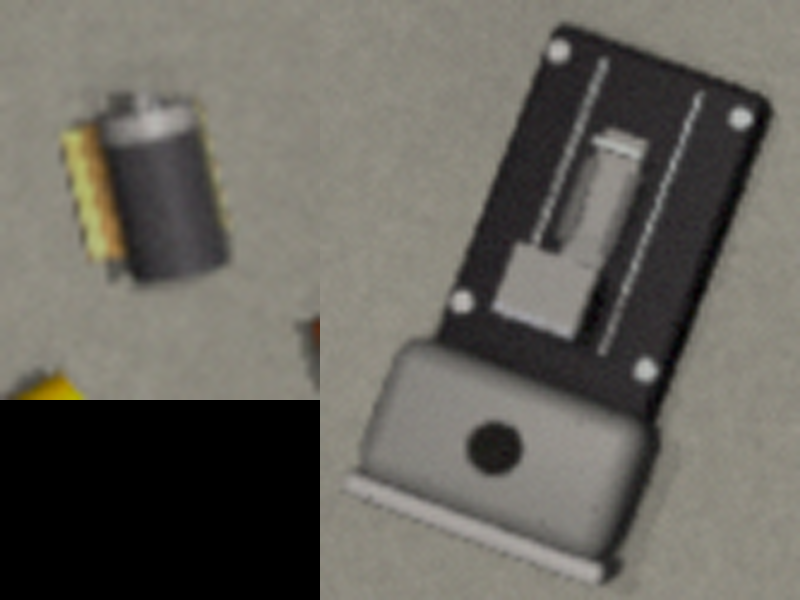

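Enlarged: the cell's button is at the top of the crop at (147,97) and its flat end at (180,280). The lamp screws are at (558,52), (741,118), (461,301) and (646,370), the lip is at (620,145) and the roof front edge runs (525,245)–(600,268).

```bash
cat >> h.py <<'E'
def rel(o,pos,rpy):
    "shift (cm) and turn (deg) in tool axes from the present pose to a target"
    A=R.from_euler('xyz',o['tool_rot'],degrees=True);B=R.from_euler('xyz',rpy,degrees=True)
    return (A.inv().apply(np.array(pos)-o['tool_pos'])*100).round(2),(A.inv()*B).as_rotvec(degrees=True).round(1)
E
python3 - <<'E'
from h import *
from cell import env
c=load('top')
L=lambda u,v:(125+(u-320)/4.8-.4,150+v/4.8-.4)
C=lambda u,v:(351+u/6.667-.4,225+v/6.667-.4)
S=[onz(c,L(*p),.03)[:2] for p in((558,52),(741,118),(461,301),(646,370))]
d=S[0]-S[2]+S[1]-S[3];yaw=np.arctan2(d[1],d[0]);print('lamp yaw',np.degrees(yaw))
ex=np.r_[np.cos(yaw),np.sin(yaw)];ey=np.r_[-ex[1],ex[0]]
m=np.mean(S,0);far=np.mean([onz(c,L(*p),.03)[:2] for p in((565,28),(765,100))],0)
lx=(far-m)@ex;O=m+ex*(lx-.07);print('origin',O,'screw x,y',[((s-O)@ex,(s-O)@ey) for s in S])
for n,p,z in(('lip',(620,145),.047),('roof',(562,257),.0825),('hole',(495,448),.062),('back',(475,530),.03)):
    q=onz(c,L(*p),z)[:2]-O;print(n,q@ex,q@ey)
b=onz(c,C(147,97),.028)[:2];f=onz(c,C(180,280),.028)[:2];print('cell',b,f,np.linalg.norm(b-f),np.degrees(np.arctan2(*(b-f)[::-1])),(b+f)/2)
w=env.read_camera('wrist');print(np.round(w['T_tool_cam'],3),w['fx'],w['k1'])
o=env.get_obs();print(rel(o,[*(O-.0*ex),.30],[180,0,np.degrees(yaw)+180]))
E
```

```text
lamp yaw -20.93140768110027
origin [0.60548304 0.15138082] screw x,y [(np.float64(0.05795520489638994), np.float64(0.04618793879230209)), (np.float64(0.05845257349430617), np.float64(-0.046187938792302104)), (np.float64(-0.06707778901595612), np.float64(0.04653052266863255)), (np.float64(-0.06684197773213417), np.float64(-0.04653052266863256))]
lip 0.026022658941905447 -0.001270020393933436
roof -0.03125570571982596 -0.003049864878044512
hole -0.12206884929904321 -0.0005068458213954856
back -0.16404992121289844 0.0022194918791604273
cell [ 0.49311066 -0.27108601] [ 0.43128239 -0.2810223 ] 0.06262160022649978 9.129818980377946 [ 0.46219653 -0.27605415]
[[-0.001 -0.952 -0.305  0.085]
 [ 1.    -0.001  0.001  0.001]
 [-0.001 -0.305  0.952 -0.164]
 [ 0.     0.     0.     1.   ]] 305.3975422693212 -0.02388184119648534
(array([-55.27, -35.99,  -7.77]), array([-0.1,  0. ,  7.3]))
```

servo_tool(
  plan=[
    [1,[-3.2,-2.1,0.1],[0,0,0]],
    [1,[-3.2,-2.1,0.1],[0,0,0]],
    [1,[-3.2,-2.1,0.1],[0,0,0]],
    [1,[-3.2,-2.1,0.1],[0,0,0]],
    [1,[-3.2,-2.1,0.1],[0,0,0]],
    [1,[-3.2,-2.1,0.1],[0,0,0]],
    [1,[-3.2,-2.1,0.1],[0,0,0]],
    [1,[-3.2,-2.1,0.1],[0,0,0]],
    [1,[-3.2,-2.1,0.1],[0,0,0]],
    [1,[-3.2,-2.1,0.1],[0,0,0]],
    [1,[-3.2,-2.1,0.1],[0,0,0]],
    [1,[-3.2,-2.1,0.1],[0,0,0]],
    [1,[-3.2,-2.1,0.1],[0,0,0]],
    [1,[-3.2,-2.1,0.1],[0,0,0]],
    [1,[-3.2,-2.1,0.1],[0,0,0]],
    [1,[-3.2,-2.1,0.1],[0,0,0]],
    [1,[-2.2,-1.4,0],[0,0,0]],
    [1,[0,0,0],[0,0,7]],
    [1,[0,0,0],[0,0,0]],
  ],
)

```text
time_s: 1.73
tool_pos: [0.6051, 0.1424, 0.1955]
tool_rot: [-179.4, -0.3, 159.7]
force: [-0.3, 0.7, 0.5]
grip_width: 0.0867
```

```bash
python3 - <<'E'
from h import *
from cell import env
w=wrist(env,'wl');cv2.imwrite('pics/wl2.png',cv2.resize(w['image'],(800,600),interpolation=2))
E
```

```text
(no output)
```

View pics/wl2.png

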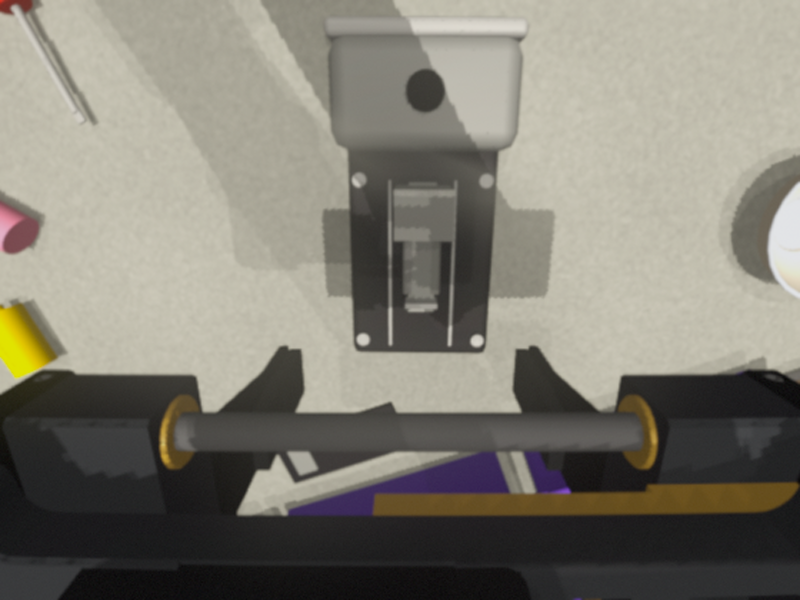

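The wrist view is down the lamp with the head on top: screws at (359,181), (487,181), (363,340) and (477,341), roof front edge at y≈242 (x 393–455), lip at about (421,305), far body edge at y≈351.

```bash
python3 - <<'E'
from h import *
from cell import env
c=load('wl');P=lambda u,v:((u+.5)/1.42857-.5,(v+.5)/1.42857-.5)
S=[onz(c,P(*p),.03)[:2] for p in((363,340),(477,341),(359,181),(487,181))]
d=S[0]-S[2]+S[1]-S[3];yaw=np.arctan2(d[1],d[0]);print('yaw',np.degrees(yaw))
ex=np.r_[np.cos(yaw),np.sin(yaw)];ey=np.r_[-ex[1],ex[0]];m=np.mean(S,0)
far=np.mean([onz(c,P(*p),.03)[:2] for p in((357,351),(484,351))],0)
O=m+ex*((far-m)@ex-.07);print(O,m-O,[((s-O)@ex,(s-O)@ey) for s in S])
for n,p,z in(('lip',(421,306),.047),('lipfront',(421,302),.047),('roofL',(393,242),.0825),('roofR',(455,242),.0825),('hole',(425,91),.062)):
    q=onz(c,P(*p),z)[:2]-O;print(n,q@ex,q@ey)
g=cv2.cvtColor(c['image'],6)
print('col',[(v,int(g[v,285:306].mean())) for v in range(150,222)])
o=env.get_obs();print(o['qpos'].round(1),rel(o,[.462,-.276,.15],[180,0,189]))
E
```

```text
yaw -20.879766068055773
[0.60622777 0.15235617] [-0.00254479  0.00097073] [(np.float64(0.06075573445104876), np.float64(-0.04668117762084173)), (np.float64(0.06044222121266681), np.float64(0.04668117762084175)), (np.float64(-0.06557719877998543), np.float64(-0.046886957021510224)), (np.float64(-0.06651534441600833), np.float64(0.046886957021510245))]
lip 0.024913822390346018 -0.0001239728370808193
lipfront 0.021724977955300838 -0.0001815144741278309
roofL -0.030385210254252334 -0.019759668490619685
roofR -0.030823428716677072 0.019982283717428436
hole -0.12235371199465835 -0.0005198687132899165
col [(150, 105), (151, 105), (152, 104), (153, 104), (154, 105), (155, 105), (156, 105), (157, 105), (158, 107), (159, 112), (160, 119), (161, 123), (162, 124), (163, 124), (164, 123), (165, 123), (166, 123), (167, 122), (168, 115), (169, 103), (170, 98), (171, 97), (172, 98), (173, 98), (174, 100), (175, 103), (176, 106), (177, 106), (178, 106), (179, 105), (180, 104), (181, 102), (182, 101), (183, 100), (184, 100), (185, 100), (186, 101), (187, 103), (188, 103), (189, 102), (190, 101), (191, 101), (192, 100), (193, 101), (194, 101), (195, 102), (196, 103), (197, 105), (198, 106), (199, 107), (200, 111), (201, 115), (202, 118), (203, 120), (204, 120), (205, 120), (206, 118), (207, 115), (208, 108), (209, 98), (210, 93), (211, 96), (212, 118), (213, 144), (214, 152), (215, 152), (216, 148), (217, 135), (218, 100), (219, 70), (220, 63), (221, 64)]
[-34.   16.6  22.2  89.9  -6.   75.3  58.9] (array([ -0.89, -44.1 ,   5.04]), array([ -0.6,  -0.4, -29. ]))
```

s looks like about −3 mm (roof at −30.6, lip inner edge at about 22.5). Now to the cell.

servo_tool(
  plan=[
    [1,[-0.05,-3.5,0],[0,0,0]],
    [1,[-0.05,-3.5,0],[0,0,0]],
    [1,[-0.05,-3.5,0],[0,0,0]],
    [1,[-0.05,-3.5,0],[0,0,0]],
    [1,[-0.05,-3.5,0],[0,0,0]],
    [1,[-0.05,-3.5,0],[0,0,0]],
    [1,[-0.05,-3.5,0],[0,0,0]],
    [1,[-0.05,-3.5,0],[0,0,0]],
    [1,[-0.05,-3.5,0],[0,0,0]],
    [1,[-0.05,-3.5,0],[0,0,0]],
    [1,[-0.05,-3.5,0],[0,0,0]],
    [1,[-0.05,-3.5,0],[0,0,0]],
    [1,[0,-2.0,0],[0,0,0]],
    [1,[0,0,2],[-0.3,-0.2,-6.2]],
    [1,[0,0,2],[-0.3,-0.2,-6.2]],
    [1,[0,0,0],[0,0,-6.2]],
    [1,[0,0,0],[0,0,-6.2]],
    [1,[0,0,0],[0,0,-4.5]],
    [1,[0,0,0],[0,0,0]],
    [1,[0,0,0],[0,0,0]],
  ],
)

```text
time_s: 3.45
tool_pos: [0.4673, -0.2659, 0.1548]
tool_rot: [179.2, 0.5, -162.8]
force: [-0.4, -0.2, 0.5]
grip_width: 0.0869
```

```bash
python3 - <<'E'
from h import *
from cell import env
w=wrist(env,'wc');cv2.imwrite('pics/wc2.png',cv2.resize(w['image'],(800,600),interpolation=2))
o=env.get_obs();print(o['qpos'].round(1),o['tool_pos'],o['tool_rot'])
E
```

```text
[ -6.    8.2  36.5 105.2  -6.2  68.5 139.7] [ 0.46738594 -0.26575486  0.15477156] [ 179.21323268    0.49396221 -162.82222373]
```

View pics/wc2.png

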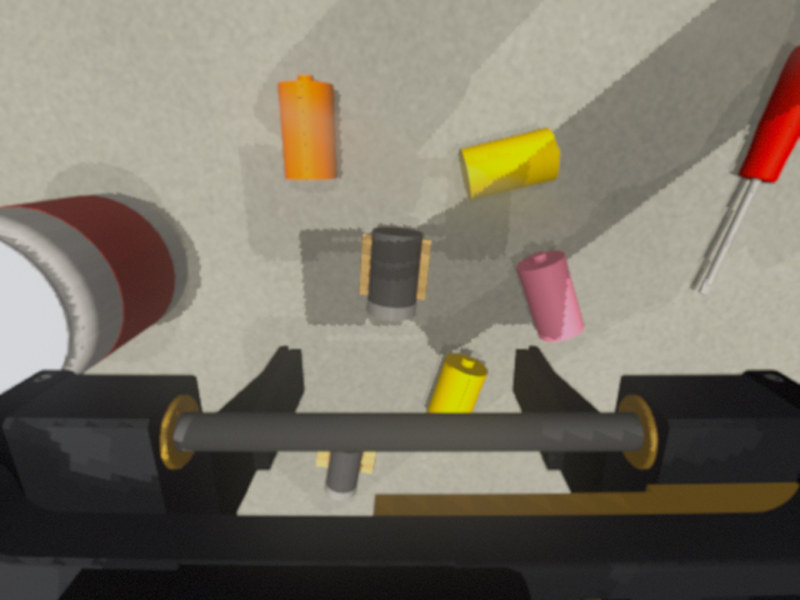

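The cell is at the image centre, flat face at the top (x 372–424, y 228–242), silver button end at y≈320 (x 368–417), with the small cell below at (343,475).

```bash
python3 - <<'E'
from h import *
from cell import env
c=load('wc');P=lambda u,v:((u+.5)/1.42857-.5,(v+.5)/1.42857-.5)
def q(p,z): return onz(c,P(*p),z)[:2].round(4)
fl=q((398,241),.045);fb=q((398,227),.011);sh=q((392.5,319),.045)
print('flat top/bot',fl,fb,'shoulder',sh,np.linalg.norm(sh-fl))
a=(q((371,250),.028)+q((424,250),.028))/2;b=(q((368,305),.028)+q((417,305),.028))/2
print('axis pts',a,b,np.degrees(np.arctan2(*(b-a)[::-1])),'w',np.linalg.norm(q((371,250),.028)-q((424,250),.028)))
d=(b-a)/np.linalg.norm(b-a);mid=fl+d*.031;mid2=a+d*((mid-a)@d);print('mid',mid,mid2)
# rest
print('rest',[q(p,.01) for p in((361,235),(431,240),(361,297),(427,299))])
o=env.get_obs();print(rel(o,[*mid2,.013],[180,0,np.degrees(np.arctan2(*(b-a)[::-1]))+180]))
E
```

```text
flat top/bot [ 0.4377 -0.2787] [ 0.4347 -0.2799] shoulder [ 0.4894 -0.267 ] 0.0530073579798126
axis pts [ 0.447  -0.2764] [ 0.4858 -0.2684] 11.650299437537676 w 0.03574632848279666
mid [ 0.46806135 -0.27243993] [ 0.4679857  -0.27207305]
rest [array([ 0.448 , -0.3033]), array([ 0.4369, -0.2547]), array([ 0.4928, -0.2912]), array([ 0.48  , -0.2437])]
(array([ 0.25, -0.82, 14.17]), array([0.8, 0.5, 5.5]))
```

servo_tool(
  plan=[
    [1,[0,0,0],[0.8,0.5,5.5]],
    [1,[0,0,0],[0,0,0]],
    [1,[0.4,-0.65,2],[0,0,0]],
    [1,[0,0,2.5],[0,0,0]],
    [1,[0,0,2.5],[0,0,0]],
    [1,[0,0,2],[0,0,0]],
    [1,[0,0,0],[0,0,0]],
    [1,[0,0,0],[0,0,0]],
  ],
)

```text
time_s: 4.17
tool_pos: [0.4694, -0.2705, 0.0651]
tool_rot: [-179.9, 0.4, -167.6]
force: [1.4, -1.2, 0.6]
grip_width: 0.0871
```

```bash
python3 - <<'E'
from h import *
from cell import env
o=env.get_obs();print(o['qpos'].round(1),o['tool_pos'],o['tool_rot']);print(rel(o,[.465,-.273,.0125],[180,0,191.5]))
E
```

```text
[ -4.7  14.5  36.1 110.3 -10.3  57.9 138.4] [ 0.46944504 -0.27046583  0.06508631] [-179.91165725    0.44728549 -167.58380299]
(array([ 0.53, -0.14,  5.25]), array([-0.1,  0.4,  0.9]))
```

servo_tool(
  plan=[
    [1,[0.5,-0.15,1.2],[0,0.4,0.9]],
    [1,[0.05,0,1.2],[0,0,0]],
    [1,[0.05,0,1.2],[0,0,0]],
    [1,[0,0,0.8],[0,0,0]],
    [1,[0,0,0.4],[0,0,0]],
    [1,[0,0,0],[0,0,0]],
  ],
)

```text
time_s: 4.67
tool_pos: [0.4664, -0.2743, 0.0162]
tool_rot: [-179.8, 0.3, -168.4]
force: [-0.5, -0.0, 0.2]
grip_width: 0.087
```

```bash
python3 - <<'E'
from h import *
from cell import env
o=env.get_obs();print(o['qpos'].round(1),o['tool_pos'],o['tool_rot'],o['force']);print(rel(o,[.465,-.273,.0125],[180,0,191.5]))
E
```

```text
[ -3.   18.7  35.1 112.4 -13.5  52.5 140.5] [ 0.46635261 -0.27427241  0.01617049] [-179.77793695    0.3247229  -168.40056031] [-0.5136178  -0.01638197  0.15647784]
(array([0.11, 0.15, 0.37]), array([-0.2,  0.3,  0.1]))
```

servo_tool(
  plan=[
    [1,[0.1,0.1,0.35],[0,0,0]],
    [1,[0,0,0],[0,0,0]],
    [0,[0,0,0],[0,0,0]],
    [0,[0,0,0],[0,0,0]],
    [0,[0,0,0],[0,0,0]],
    [0,[0,0,0],[0,0,0]],
    [0,[0,0,0],[0,0,0]],
    [0,[0,0,0],[0,0,0]],
    [0,[0,0,0],[0,0,0]],
    [0,[0,0,0],[0,0,0]],
  ],
  force=30,
)

```text
time_s: 5.5
tool_pos: [0.4667, -0.2741, 0.0141]
tool_rot: [-179.7, 0.5, -168.4]
force: [-0.2, 0.5, -0.5]
grip_width: 0.0417
```

```bash
python3 - <<'E'
from h import *
from cell import env
o=env.get_obs();print(o['qpos'].round(1),o['tool_pos'],o['tool_rot'],o['force'],o['grip_width'])
E
```

```text
[ -2.9  18.8  35.  112.6 -13.7  52.  140.6] [ 0.46670237 -0.27412575  0.01407373] [-179.68275072    0.50408476 -168.3820751 ] [-0.17165199  0.46310588 -0.54642119] 0.041679399248747875
```

servo_tool(
  plan=[
    [0,[0,0,0],[0,0,0]],
    [0,[0,0,0],[0,0,0]],
    [0,[0,0,0],[0,0,0]],
    [0,[0,0,0],[0,0,0]],
    [0,[0,0,0],[0,0,0]],
  ],
)

```text
time_s: 5.92
tool_pos: [0.4669, -0.2749, 0.0143]
tool_rot: [-179.6, 0.5, -168.4]
force: [-0.4, -0.7, 0.8]
grip_width: 0.033
```

servo_tool(
  plan=[
    [0,[0,0,-0.5],[0,0,0]],
    [0,[0,0,-1],[0,0,0]],
    [0,[0,0,-2],[0,0,0]],
    [0,[0,0,-2.5],[0,0,0]],
    [0,[0,0,-2.5],[0,0,0]],
    [0,[0,0,-2.5],[0,0,0]],
    [0,[0,0,-2.5],[0,0,0]],
    [0,[0,0,-1.5],[0,0,0]],
    [0,[0,0,0],[0,0,0]],
    [0,[0,0,0],[0,0,5]],
    [0,[0,0,0],[0,0,5]],
    [0,[0,0,0],[0,0,5]],
    [0,[0,0,0],[0,0,5]],
    [0,[0,0,0],[0,0,5]],
    [0,[0,0,0],[0,0,5]],
    [0,[0,0,0],[0,0,0]],
  ],
)

```text
time_s: 7.25
tool_pos: [0.4588, -0.2707, 0.1714]
tool_rot: [179.8, 0.0, 160.0]
force: [0.6, -1.0, -1.8]
grip_width: 0.0332
```

```bash
python3 - <<'E'
from h import *
from cell import env
w=wrist(env,'wg');cv2.imwrite('pics/wg2.png',cv2.resize(w['image'],(800,600),interpolation=2))
o=env.get_obs();print(o['qpos'].round(1),o['tool_pos'],o['tool_rot'],o['force'],o['grip_width'])
O=np.r_[.6062,.1524];y=np.radians(-20.9);ex=np.r_[np.cos(y),np.sin(y)]
print(rel(o,[*(O+ex*.01),.165],[180,0,159.1]))
E
```

```text
[ -9.3   6.5  39.9 105.   -4.6  70.1 102.3] [ 0.45866968 -0.27070016  0.17132856] [ 1.79834304e+02 -8.46522817e-04  1.60229265e+02] [-0.10491393  0.5367016  -1.34069303] 0.033255859108465215
(array([-0.57, 44.78,  0.76]), array([ 0.2, -0. ,  1.1]))
```

View pics/wg2.png

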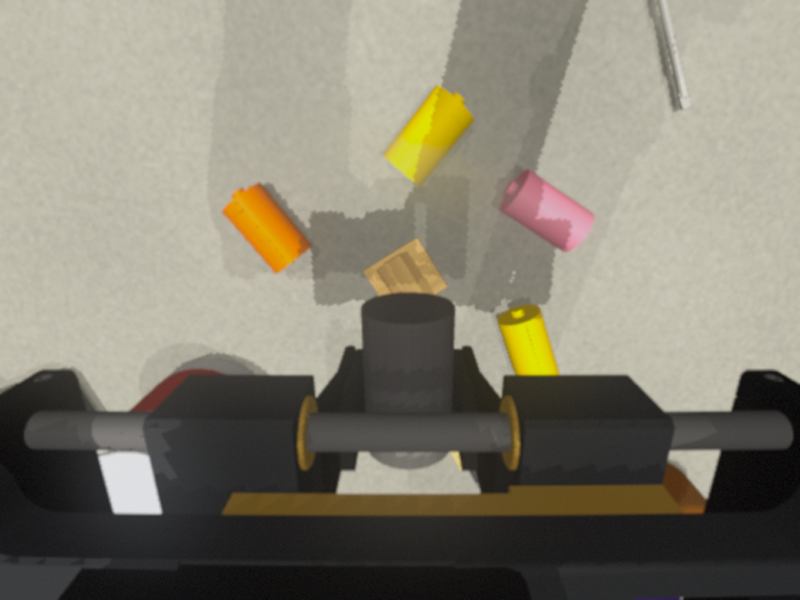

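The cell is held level between the pads: flat face upper edge at (408,322), lower edge (408,293). I'll work out its place in the tool frame.

```bash
python3 - <<'E'
from h import *
c=load('wg');T=np.array(c['T_tool_cam']);c['T']=T
P=lambda u,v:((u+.5)/1.42857-.5,(v+.5)/1.42857-.5)
for a in(.0137,.016):
  print('top',onz(c,P(408,322),-a-.017).round(4),'bot',onz(c,P(408,293),-a+.017).round(4),'sides',onz(c,P(362,318),-a)[1].round(4),onz(c,P(455,318),-a)[1].round(4), 'far', [onz(c,P(u,405),-a)[1].round(4) for u in(363.5,452.5)])
g=cv2.cvtColor(c['image'],6);print(g[195:235,285].tolist())
E
```

```text
top [ 0.0335  0.0009 -0.0307] bot [0.0327 0.0009 0.0033] sides -0.016 0.0181 far [np.float64(-0.0166), np.float64(0.0184)]
top [ 0.0344  0.0009 -0.033 ] bot [0.0335 0.0009 0.001 ] sides -0.0157 0.0179 far [np.float64(-0.0164), np.float64(0.0181)]
[140, 139, 140, 146, 156, 159, 160, 160, 153, 123, 81, 62, 59, 58, 59, 59, 59, 59, 58, 59, 57, 60, 59, 58, 56, 58, 59, 57, 58, 57, 58, 62, 71, 72, 74, 72, 73, 72, 73, 73]
```

servo_tool(
  plan=[
    [0,[-0.05,3.5,0],[0,0,0]],
    [0,[-0.05,3.5,0],[0,0,0]],
    [0,[-0.05,3.5,0],[0,0,0]],
    [0,[-0.05,3.5,0],[0,0,0]],
    [0,[-0.05,3.5,0],[0,0,0]],
    [0,[-0.05,3.5,0],[0,0,0]],
    [0,[-0.05,3.5,0],[0,0,0]],
    [0,[-0.05,3.5,0],[0,0,0]],
    [0,[-0.05,3.5,0],[0,0,0]],
    [0,[-0.05,3.5,0],[0,0,0]],
    [0,[-0.05,3.5,0],[0,0,0]],
    [0,[-0.05,3.5,0],[0,0,0]],
    [0,[0,2.0,0],[0,0,0]],
    [0,[0,0,0],[0,-5,1]],
    [0,[0,0,0],[0,-5,0]],
    [0,[0,0,0],[0,-5,0]],
    [0,[0,0,0],[0,0,0]],
    [0,[0,0,0],[0,0,0]],
  ],
  force=40,
)

```text
time_s: 8.8
tool_pos: [0.6074, 0.1629, 0.1571]
tool_rot: [-179.4, 14.7, 162.0]
force: [0.3, -0.2, -1.0]
grip_width: 0.0332
```

```bash
cat >> h.py <<'E'
LO=np.r_[.6058,.1515,0];LR=R.from_euler('z',-20.9,degrees=True)
FT=np.r_[.033,0,-.0137];BT=np.r_[-.029,0,-.0137]
def show(o):
    A=R.from_euler('xyz',o['tool_rot'],degrees=True);inv=LR.inv()
    f,b,t=[(inv.apply(o['tool_pos']+A.apply(p)-LO)*1000).round(1) for p in(FT,BT,np.zeros(3))]
    v=b-f;print('t',round(float(o['time_s']),2),'flat',f,'button',b,'tcp',t,'tilt',np.degrees(np.arctan2(v[2],v[0])).round(1),'yaw',np.degrees(np.arctan2(v[1],v[0])).round(1),'F(lamp)',inv.apply(o['force']).round(1),'tau',inv.apply(o['wrist_torque']).round(2),'w',round(float(o['grip_width']),4))
def goal(o,fx,fz,th):
    "flat end at lamp x,z (mm), tilt th"
    B=LR*R.from_euler('y',-th,degrees=True)*R.from_euler('xyz',[180,0,180],degrees=True)
    pos=LO+LR.apply(np.r_[fx,0,fz]/1000)-B.apply(FT)
    return rel(o,pos,B.as_euler('xyz',degrees=True))
E
python3 - <<'E'
from h import *
from cell import env
o=env.get_obs();print(o['qpos'].round(1));show(o);print(goal(o,-14,100,15),goal(o,-14,58,15))
E
```

```text
[-43.4  10.1  22.3 103.3   7.2  56.6  46.8]
t 8.8 flat [-37.9   9.6 161.9] button [ 22.   12.6 177.7] tcp [ -2.6  11.2 157.1] tilt 14.8 yaw 2.9 F(lamp) [ 0.4 -0.1 -1. ] tau [-0.04  0.27 -0.05] w 0.0332
(array([-0.7 , -1.18,  6.58]), array([ 0.2, -0.3,  2.9])) (array([ 0.37, -1.14, 10.64]), array([ 0.2, -0.3,  2.9]))
```

servo_tool(
  plan=[
    [0,[-0.7,-1.1,0],[0.2,-0.3,2.9]],
    [0,[0,0,2],[0,0,0]],
    [0,[0,0,2],[0,0,0]],
    [0,[0,0,2],[0,0,0]],
    [0,[0,0,0],[0,0,0]],
    [0,[0,0,0],[0,0,0]],
  ],
)

```text
time_s: 9.3
tool_pos: [0.6301, 0.1404, 0.1026]
tool_rot: [180.0, 14.6, 158.9]
force: [0.7, 0.3, 0.3]
grip_width: 0.033
```

```bash
cat > s.py <<'E'
import sys
from h import *
from cell import env
o=env.get_obs();show(o)
for a in sys.argv[1:]: print(a,*goal(o,*map(float,a.split(','))))
E
python3 s.py=1 2>/dev/null; python3 s.py " -14,80,15" " -14,58,15"
```

```text
t 9.3 flat [ -8.7  -1.5 107.5] button [ 51.3  -1.8 123.2] tcp [ 26.7  -1.7 102.6] tilt 14.7 yaw -0.3 F(lamp) [0.6 0.5 0.3] tau [-0.    0.26  0.03] w 0.033
 -14,80,15 [1.2  0.16 2.51] [-0.  -0.4 -0.2]
 -14,58,15 [1.76 0.16 4.63] [-0.  -0.4 -0.2]
```

servo_tool(
  plan=[
    [0,[0.2,0.15,1],[0,-0.4,-0.2]],
    [0,[0.3,0,1],[0,0,0]],
    [0,[0.3,0,1],[0,0,0]],
    [0,[0.3,0,0.8],[0,0,0]],
    [0,[0,0,0],[0,0,0]],
    [0,[0,0,0],[0,0,0]],
  ],
)

```text
time_s: 9.8
tool_pos: [0.6321, 0.1419, 0.0624]
tool_rot: [179.9, 15.1, 159.0]
force: [0.0, -0.2, -1.1]
grip_width: 0.0334
```

```bash
python3 s.py " -12,57,15" " -25,56,15"
```

```text
t 9.8 flat [-7.5  0.4 67. ] button [52.4  0.4 83.2] tcp [28.   0.4 62.4] tilt 15.1 yaw 0.0 F(lamp) [ 0.1 -0.2 -1.1] tau [-0.04  0.34  0.02] w 0.0334
 -12,57,15 [ 0.7  -0.04  0.86] [ 0.1  0.1 -0.1]
 -25,56,15 [ 1.98 -0.04  0.62] [ 0.1  0.1 -0.1]
```

servo_tool(
  plan=[
    [0,[0.4,0,0.6],[0,0,0]],
    [0,[0.5,0,0.3],[0,0,0]],
    [0,[0.5,0,-0.1],[0,0,0]],
    [0,[0.4,0,-0.1],[0,0,0]],
    [0,[0,0,0],[0,0,0]],
  ],
)

```text
time_s: 10.22
tool_pos: [0.6159, 0.1489, 0.0503]
tool_rot: [179.9, 15.1, 159.1]
force: [-0.6, -1.3, -0.3]
grip_width: 0.0336
```

```bash
python3 s.py " -28,56,15"
```

```text
t 10.22 flat [-25.1   1.1  54.9] button [34.8  1.1 71.1] tcp [10.4  1.2 50.3] tilt 15.1 yaw 0.0 F(lamp) [-0.1 -1.4 -0.3] tau [-0.03  0.38  0.  ] w 0.0336
 -28,56,15 [ 0.26 -0.11 -0.17] [ 0.1  0.1 -0. ]
```

servo_tool(
  plan=[
    [0,[0.2,-0.1,-0.1],[0,0,0]],
    [0,[0.15,0,-0.05],[0,0,0]],
    [0,[0,0,0],[0,0,0]],
  ],
)

```text
time_s: 10.47
tool_pos: [0.6117, 0.15, 0.0518]
tool_rot: [179.8, 15.2, 159.1]
force: [0.2, 0.5, -2.4]
grip_width: 0.0328
```

```bash
python3 s.py
```

```text
t 10.47 flat [-29.4   0.6  56.3] button [30.5  0.7 72.6] tcp [ 6.1  0.7 51.8] tilt 15.2 yaw 0.1 F(lamp) [-0.   0.5 -2.4] tau [0.02 0.36 0.  ] w 0.0328
```

servo_tool(
  plan=[
    [0,[0.2,0,-0.05],[0,0,0]],
    [0,[0,0,0],[0,0,0]],
  ],
)

```text
time_s: 10.63
tool_pos: [0.6106, 0.1505, 0.0525]
tool_rot: [179.7, 15.3, 159.1]
force: [1.0, -0.1, -0.9]
grip_width: 0.0334
```

```bash
python3 s.py
```

```text
t 10.63 flat [-30.6   0.7  57. ] button [29.2  0.7 73.4] tcp [ 4.8  0.8 52.5] tilt 15.3 yaw 0.0 F(lamp) [ 1.   0.3 -0.9] tau [-0.01  0.16 -0.02] w 0.0334
```

servo_tool(
  plan=[
    [0,[0.2,0,-0.05],[0,0,0]],
    [0,[0,0,0],[0,0,0]],
  ],
)

```text
time_s: 10.8
tool_pos: [0.6097, 0.1507, 0.0532]
tool_rot: [179.7, 15.4, 159.1]
force: [1.9, -0.4, -1.9]
grip_width: 0.0328
```

```bash
python3 s.py " -35,55,15"
```

```text
t 10.8 flat [-31.5   0.7  57.6] button [28.3  0.6 74.1] tcp [ 4.   0.7 53.2] tilt 15.4 yaw -0.1 F(lamp) [ 1.9  0.3 -1.9] tau [ 0.06  0.01 -0.03] w 0.0328
 -35,55,15 [ 0.42 -0.07  0.18] [ 0.3  0.4 -0. ]
```

servo_tool(
  plan=[
    [0,[0.2,-0.05,0.1],[0,0.2,0]],
    [0,[0.2,0,0.1],[0,0.2,0]],
    [0,[0,0,0],[0,0,0]],
  ],
)

```text
time_s: 11.05
tool_pos: [0.6092, 0.1511, 0.0522]
tool_rot: [179.5, 15.3, 159.0]
force: [2.5, -1.0, -0.2]
grip_width: 0.0333
```

```bash
python3 s.py " -38,55,15"
```

```text
t 11.05 flat [-32.1   0.8  56.7] button [27.7  0.7 73.1] tcp [ 3.3  0.8 52.2] tilt 15.3 yaw -0.1 F(lamp) [ 2.7 -0.1 -0.2] tau [-0.11 -0.13  0.04] w 0.0333
 -38,55,15 [ 0.62 -0.09  0.03] [ 0.5  0.3 -0.1]
```

servo_tool(
  plan=[
    [0,[0.25,0,0],[0,0,0]],
    [0,[0.2,0,0],[0,0,0]],
    [0,[0,0,0],[0,0,0]],
  ],
)

```text
time_s: 11.3
tool_pos: [0.6074, 0.1518, 0.0524]
tool_rot: [179.4, 15.5, 158.9]
force: [4.9, -1.7, -2.0]
grip_width: 0.0329
```

```bash
python3 s.py " -38,55,15"
```

```text
t 11.3 flat [-34.    0.8  56.7] button [25.7  0.6 73.3] tcp [ 1.4  0.8 52.4] tilt 15.5 yaw -0.2 F(lamp) [ 5.2  0.1 -2. ] tau [-0.07 -0.55 -0.05] w 0.0329
 -38,55,15 [ 0.44 -0.08  0.09] [ 0.5  0.5 -0.2]
```

servo_tool(
  plan=[
    [0,[0.25,-0.05,0.05],[0.3,0.3,0]],
    [0,[0.25,0,0.1],[0,0,0]],
    [0,[0.1,0,0],[0,0,0]],
    [0,[0,0,0],[0,0,0]],
  ],
)

```text
time_s: 11.63
tool_pos: [0.6068, 0.1519, 0.0526]
tool_rot: [179.5, 15.7, 158.8]
force: [4.0, -1.3, -0.9]
grip_width: 0.033
```

```bash
python3 s.py " -38,55,15" " -38,55,12"
```

```text
t 11.63 flat [-34.7   0.8  56.8] button [25.   0.5 73.6] tcp [ 0.8  0.7 52.6] tilt 15.7 yaw -0.3 F(lamp) [ 4.2  0.2 -0.9] tau [-0.05 -0.61 -0.05] w 0.033
 -38,55,15 [ 0.39 -0.08  0.13] [ 0.4  0.7 -0.3]
 -38,55,12 [ 0.46 -0.08  0.3 ] [ 0.4  3.7 -0.3]
```

servo_tool(
  plan=[
    [0,[0.4,-0.1,0.1],[0.3,0.8,-0.2]],
    [0,[0.35,0,0.15],[0,0.5,0]],
    [0,[0.3,0,0.1],[0,0.3,0]],
  ],
)

```text
time_s: 11.88
tool_pos: [0.6042, 0.1532, 0.0509]
tool_rot: [179.6, 14.7, 158.9]
force: [7.2, -4.4, 4.5]
grip_width: 0.033
```

```bash
python3 s.py " -38,55,15" " -38,55,12"
```

```text
t 11.88 flat [-37.5   1.1  55.8] button [22.5  0.9 71.5] tcp [-2.1  1.1 50.9] tilt 14.7 yaw -0.2 F(lamp) [ 8.2 -1.5  4.5] tau [-0.57 -1.41 -0.02] w 0.033
 -38,55,15 [ 0.06 -0.11  0.05] [ 0.4 -0.3 -0.2]
 -38,55,12 [ 0.14 -0.11  0.22] [ 0.4  2.7 -0.2]
```

servo_tool(
  plan=[
    [0,[0.25,-0.1,0],[0.3,1.8,-0.2]],
    [0,[0.25,-0.05,0.1],[0,1.8,0]],
  ],
)

```text
time_s: 12.05
tool_pos: [0.6026, 0.1534, 0.0508]
tool_rot: [179.8, 11.4, 159.2]
force: [7.4, -2.4, -4.4]
grip_width: 0.0331
```

```bash
python3 s.py " -38,56,9"
```

```text
t 12.05 flat [-38.7   0.5  57.7] button [22.1  0.6 70. ] tcp [-3.6  0.7 50.8] tilt 11.4 yaw 0.1 F(lamp) [ 7.8  0.4 -4.4] tau [ 0.07 -1.48 -0.01] w 0.0331
 -38,56,9 [ 0.03 -0.07  0.32] [0.3 2.4 0.1]
```

servo_tool(
  plan=[
    [0,[0.2,-0.1,0.3],[0.2,1.8,0]],
    [0,[0.2,0,0.15],[0,1.8,0]],
  ],
)

```text
time_s: 12.22
tool_pos: [0.6037, 0.1532, 0.048]
tool_rot: [179.7, 8.2, 159.2]
force: [5.5, -4.1, -0.1]
grip_width: 0.0334
```

```bash
python3 s.py " -38,56,6"
```

```text
t 12.22 flat [-37.2   0.7  56.9] button [24.2  0.8 65.7] tcp [-2.6  0.8 48. ] tilt 8.2 yaw 0.1 F(lamp) [ 6.6 -1.9 -0.1] tau [-0.38 -1.32 -0.02] w 0.0334
 -38,56,6 [ 0.15 -0.08  0.2 ] [0.3 2.2 0.1]
```

servo_tool(
  plan=[
    [0,[0.4,-0.1,0],[0.2,0,0]],
    [0,[0.4,0,0.05],[0,0,0]],
  ],
)

```text
time_s: 12.38
tool_pos: [0.6021, 0.1529, 0.0484]
tool_rot: [179.7, 8.6, 158.9]
force: [7.4, -3.4, 0.4]
grip_width: 0.0332
```

```bash
python3 s.py " -38.5,56,5"
```

```text
t 12.38 flat [-38.6  -0.   57. ] button [22.7 -0.2 66.3] tcp [-3.9 -0.  48.4] tilt 8.6 yaw -0.2 F(lamp) [ 8.1 -0.5  0.4] tau [-0.02 -1.52  0.01] w 0.0332
 -38.5,56,5 [0.1  0.   0.31] [ 0.3  3.6 -0.2]
```

servo_tool(
  plan=[
    [0,[0.35,0,0.25],[0,2.2,-0.1]],
    [0,[0.35,0,0.2],[0,2.2,0]],
  ],
)

```text
time_s: 12.55
tool_pos: [0.6008, 0.1537, 0.0459]
tool_rot: [179.6, 4.8, 159.1]
force: [8.2, -4.1, 1.9]
grip_width: 0.0331
```

```bash
python3 s.py " -38.5,56,2"
```

```text
t 12.55 flat [-39.5   0.2  56.8] button [22.3  0.2 61.9] tcp [-5.5  0.3 45.9] tilt 4.7 yaw 0.0 F(lamp) [ 9.1 -0.9  1.9] tau [-0.44 -1.79 -0.  ] w 0.0331
 -38.5,56,2 [-0.02 -0.03  0.24] [0.4 2.8 0. ]
```

servo_tool(
  plan=[
    [0,[0.2,0,0.3],[0.3,2.5,0]],
    [0,[0.1,0,0.2],[0,2.3,0]],
  ],
)

```text
time_s: 12.72
tool_pos: [0.603, 0.1528, 0.0434]
tool_rot: [179.7, 0.3, 159.1]
force: [6.9, -2.3, 0.4]
grip_width: 0.0329
```

```bash
python3 s.py " -35,55,0"
```

```text
t 12.72 flat [-36.2   0.2  56.9] button [25.8  0.2 57.3] tcp [-3.1  0.3 43.4] tilt 0.4 yaw 0.0 F(lamp) [7.3 0.3 0.4] tau [-0.27 -1.24  0.06] w 0.0329
 -35,55,0 [-0.11 -0.03  0.21] [ 0.3  0.3 -0. ]
```

servo_tool(
  plan=[
    [0,[0,0,0.15],[0,0.3,0]],
    [0,[-0.05,0,0.15],[0,0,0]],
    [0,[0,0,0.1],[0,0,0]],
  ],
)

```text
time_s: 12.97
tool_pos: [0.6048, 0.152, 0.0412]
tool_rot: [179.6, -0.1, 158.9]
force: [-1.9, -2.6, 13.2]
grip_width: 0.0326
```

```bash
python3 s.py " -34.5,55,0"
```

```text
t 12.97 flat [-34.1   0.1  55. ] button [27.9 -0.1 54.9] tcp [-1.1  0.1 41.2] tilt -0.1 yaw -0.2 F(lamp) [-0.8 -3.1 13.2] tau [-0.7  -0.02 -0.02] w 0.0326
 -34.5,55,0 [ 0.04 -0.01 -0.01] [ 0.4 -0.1 -0.2]
```

Level at z 55, with the lip carrying the spring force and the strips pushing up. I'll release and withdraw.

servo_tool(
  plan=[
    [0,[0,0,0],[0,0,0]],
    [0.75,[0,0,0],[0,0,0]],
    [0.75,[0,0,0],[0,0,0]],
    [0.75,[0,0,0],[0,0,0]],
    [0.75,[0,0,0],[0,0,0]],
    [0.75,[0,0,0],[0,0,0]],
    [0.75,[0,0,0],[0,0,0]],
  ],
)

```text
time_s: 13.55
tool_pos: [0.5979, 0.1563, 0.0381]
tool_rot: [179.8, -0.7, 159.2]
force: [0.2, -0.7, -0.2]
grip_width: 0.0626
```

```bash
python3 s.py
```

```text
t 13.55 flat [-41.9   1.5  52.2] button [20.1  1.6 51.4] tcp [-9.1  1.6 38.1] tilt -0.7 yaw 0.1 F(lamp) [ 0.5 -0.6 -0.2] tau [-0.01 -0.01  0.01] w 0.0626
```

servo_tool(
  plan=[
    [0.75,[-0.3,0,-0.8],[0,0,0]],
    [0.75,[0,0,-1.5],[0,0,0]],
    [0.75,[0,0,-2.5],[0,0,0]],
    [0.75,[0,0,-3],[0,0,0]],
    [0.75,[0,0,-3],[0,0,0]],
    [0.75,[0,0,-3],[0,0,0]],
    [0.75,[0,0,0],[0,0,0]],
    [0.75,[0,0,0],[0,0,0]],
  ],
)

```text
time_s: 14.22
tool_pos: [0.6014, 0.1536, 0.1835]
tool_rot: [180.0, -0.9, 159.2]
force: [-0.5, 0.4, -0.9]
grip_width: 0.065
```

```bash
python3 s.py; python3 - <<'E'
from h import *
from cell import env
w=wrist(env,'we');cv2.imwrite('pics/we2.png',cv2.resize(w['image'][60:300,150:430],(800,686))[:600])
E
```

```text
t 14.22 flat [-37.6   0.3 197.8] button [ 24.4   0.4 196.8] tcp [ -4.8   0.4 183.5] tilt -0.9 yaw 0.1 F(lamp) [-0.6  0.2 -0.9] tau [-0.08  0.   -0.  ] w 0.065
```

View pics/we2.png

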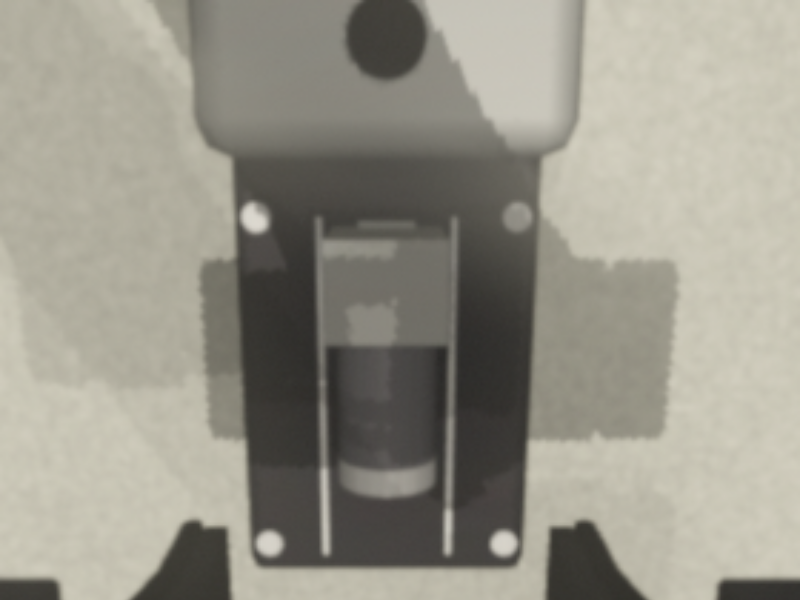

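The cell lies in the bay under the roof (top end at y≈346 in the crop), centred between the rails, silver shoulder at (387,497). I'll check its height with numbers and the scene view.

```bash
python3 - <<'E'
from h import *
from cell import env
c=load('we');P=lambda u,v:(150+(u+.5)/2.857-.5,60+(v+.5)/2.857-.5)
inv=LR.inv()
for n,p,z in(('shoulder top',(387,495),.072),('bodyL',(339,462),.055),('bodyR',(437,462),.055),('rearL',(328,352),.055),('rearR',(445,352),.055)):print(n,(inv.apply(onz(c,P(*p),z)-LO)*1000).round(1))
s=env.read_camera('scene');pickle.dump(s,open('s2.pkl','wb'));cv2.imwrite('pics/s2.png',cv2.resize(s['image'][175:285,325:425],(545,600),interpolation=2))
E
```

```text
shoulder top [23.   1.2 72. ]
bodyL [ 17.2 -15.9  55. ]
bodyR [17.2 19.  55. ]
rearL [-22.9 -19.1  55. ]
rearR [-22.9  21.1  55. ]
```

View pics/s2.png

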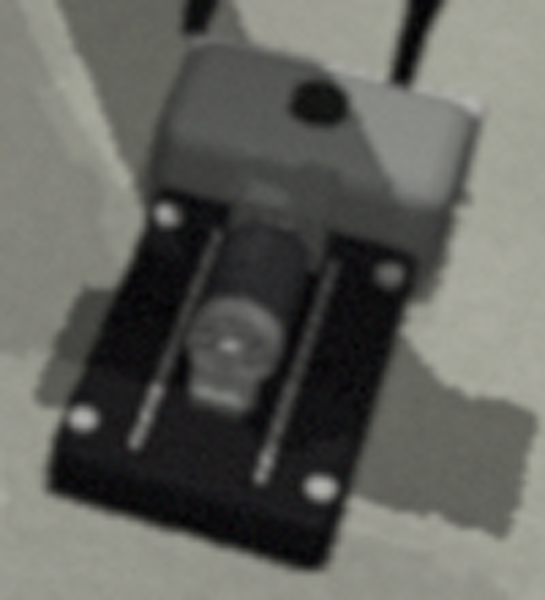

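The scene view shows the button end at (230,345), standing over the lip plate at (222,395). Intersecting the button's ray with the end-face plane gives its height.

```bash
python3 - <<'E'
from h import *
c=load('s2');Q=lambda u,v:(325+(u+.5)/5.45-.5,175+(v+.5)/5.4545-.5)
inv=LR.inv()
for n,p,x in(('button',(231,344),.028),('rim top',(240,298),.023),('rim L',(187,345),.023),('rim R',(281,345),.023),('lip top',(222,383),.027),('screw',(83,418),.06)):
    t,d=ray(c,Q(*p));t=inv.apply(t-LO);d=inv.apply(d);print(n,((t+d*(x-t[0])/d[0])*1000).round(1))
E
```

```text
button [28.   1.3 61.9]
rim top [23.   0.8 81.4]
rim L [ 23.  -15.5  50.2]
rim R [23.  19.1 63.6]
lip top [27.   0.6 39.6]
screw [ 60.  -44.4  34. ]
```

The scene estimate is coarse: a screw known to be at z 30 reads 34 and the button reads 62 against an expected 55. I'll settle it by feel, touching the cell's top near the button end with shut fingers, where z 72 is expected.

servo_tool(
  plan=[
    [0,[-1.9,-0.05,0],[0,-0.9,0]],
    [0,[0,0,2],[0,0,0]],
    [0,[0,0,2],[0,0,0]],
    [0,[0,0,2],[0,0,0]],
    [0,[0,0,0],[0,0,0]],
    [0,[0,0,0],[0,0,0]],
    [0,[0,0,0],[0,0,0]],
    [0,[0,0,0],[0,0,0]],
    [0,[0,0,0],[0,0,0]],
    [0,[0,0,0],[0,0,0]],
    [0,[0,0,0],[0,0,0]],
  ],
  force=10,
)

```text
time_s: 15.23
tool_pos: [0.6175, 0.1455, 0.1177]
tool_rot: [-179.8, -0.3, 159.2]
force: [-0.9, 0.1, -0.4]
grip_width: 0.0033
```

```bash
python3 s.py
```

```text
t 15.23 flat [-19.9  -1.4 131.5] button [ 42.1  -1.3 131.2] tcp [ 13.1  -1.4 117.7] tilt -0.3 yaw 0.1 F(lamp) [-0.9 -0.2 -0.4] tau [-0.03 -0.01 -0.08] w 0.0033
```

servo_tool(
  plan=[
    [0,[0,0.15,1.5],[0,0,0]],
    [0,[0,0,1.3],[0,0,0]],
    [0,[0,0,0.6],[0,0,0]],
    [0,[0,0,0],[0,0,0]],
  ],
)

```text
time_s: 15.57
tool_pos: [0.62, 0.1476, 0.0853]
tool_rot: [180.0, -0.0, 159.2]
force: [0.5, -0.1, 0.7]
grip_width: 0.0007
```

```bash
python3 s.py
```

```text
t 15.57 flat [-18.4   1.3  99.1] button [43.6  1.4 99. ] tcp [14.6  1.4 85.3] tilt -0.1 yaw 0.1 F(lamp) [0.5 0.1 0.7] tau [-0.07  0.02 -0.01] w 0.0007
```

servo_tool(
  plan=[
    [0,[0,-0.1,0.4],[0,0,0]],
    [0,[0,0,0.3],[0,0,0]],
    [0,[0,0,0.2],[0,0,0]],
  ],
)

```text
time_s: 15.82
tool_pos: [0.6199, 0.1465, 0.0763]
tool_rot: [179.9, 0.0, 159.2]
force: [-0.1, -0.4, -0.8]
grip_width: 0.0003
```

```bash
python3 s.py
```

```text
t 15.82 flat [-18.    0.3  90. ] button [44.   0.4 90. ] tcp [15.   0.3 76.3] tilt 0.0 yaw 0.1 F(lamp) [ 0.1 -0.4 -0.8] tau [ 0.   -0.   -0.08] w 0.0003
```

servo_tool(
  plan=[
    [0,[0,0,0.2],[0,0,0]],
    [0,[0,0,0.15],[0,0,0]],
  ],
)

```text
time_s: 15.98
tool_pos: [0.6201, 0.1464, 0.0727]
tool_rot: [179.9, 0.0, 159.2]
force: [0.4, -0.2, 0.8]
grip_width: 0.0006
```

```bash
python3 s.py
```

```text
t 15.98 flat [-17.8   0.2  86.4] button [44.2  0.3 86.4] tcp [15.2  0.3 72.7] tilt 0.0 yaw 0.1 F(lamp) [ 0.4 -0.1  0.8] tau [ 0.03 -0.03 -0.03] w 0.0006
```

servo_tool(
  plan=[
    [0,[0,0,0.15],[0,0,0]],
    [0,[0,0,0.1],[0,0,0]],
  ],
)

```text
time_s: 16.15
tool_pos: [0.6203, 0.1461, 0.0722]
tool_rot: [179.9, 0.0, 159.2]
force: [-3.2, -1.3, 6.1]
grip_width: 0.0006
```

```bash
python3 s.py
```

```text
t 16.15 flat [-17.6   0.   85.9] button [44.4  0.1 85.9] tcp [15.5  0.1 72.2] tilt 0.0 yaw 0.1 F(lamp) [-2.5 -2.4  6.1] tau [-0.39  0.63 -0.02] w 0.0006
```

Firm contact at 72.2, so the button end is home. Same check nearer the flat end.

servo_tool(
  plan=[
    [0,[0,0,-1],[0,0,0]],
    [0,[1.3,0,0],[0,0,0]],
    [0,[1.3,0,0],[0,0,0]],
    [0,[0,0,0],[0,0,0]],
    [0,[0,0,0],[0,0,0]],
  ],
)

```text
time_s: 16.57
tool_pos: [0.5964, 0.1556, 0.0853]
tool_rot: [179.8, 0.2, 159.1]
force: [0.1, 0.3, 0.4]
grip_width: 0.0004
```

```bash
python3 s.py
```

```text
t 16.57 flat [-43.3   0.4  98.9] button [18.7  0.4 99.1] tcp [-10.3   0.5  85.3] tilt 0.2 yaw 0.0 F(lamp) [-0.   0.3  0.4] tau [-0.   -0.01  0.01] w 0.0004
```

servo_tool(
  plan=[
    [0,[0,0,0.4],[0,0,0]],
    [0,[0,0,0.35],[0,0,0]],
    [0,[0,0,0.2],[0,0,0]],
    [0,[0,0,0.15],[0,0,0]],
  ],
)

```text
time_s: 16.9
tool_pos: [0.5976, 0.1556, 0.0741]
tool_rot: [179.7, 0.3, 159.1]
force: [0.3, 0.8, -0.0]
grip_width: 0.0005
```

```bash
python3 s.py
```

```text
t 16.9 flat [-42.2   0.9  87.6] button [19.8  0.9 87.9] tcp [-9.1  1.  74.1] tilt 0.3 yaw 0.0 F(lamp) [-0.   0.8 -0. ] tau [-0.01  0.03  0.01] w 0.0005
```

servo_tool(
  plan=[
    [0,[0,0,0.15],[0,0,0]],
    [0,[0,0,0.1],[0,0,0]],
  ],
)

```text
time_s: 17.07
tool_pos: [0.5977, 0.1555, 0.0722]
tool_rot: [179.8, 0.2, 159.1]
force: [-5.6, -0.2, 14.2]
grip_width: 0.0002
```

```bash
python3 s.py
```

```text
t 17.07 flat [-42.1   0.8  85.8] button [19.9  0.8 86. ] tcp [-9.   0.8 72.2] tilt 0.2 yaw 0.0 F(lamp) [-5.1 -2.1 14.2] tau [-0.6   1.11 -0.02] w 0.0002
```

Contact at 72.2 here as well, so the cell is level and home. I'll retract and hand in.

servo_tool(
  plan=[
    [0,[0,0,-0.8],[0,0,0]],
    [0,[0,0,-2],[0,0,0]],
    [0,[0,0,-3],[0,0,0]],
    [0,[0,0,-3],[0,0,0]],
    [0,[0,0,0],[0,0,0]],
    [0,[0,0,0],[0,0,0]],
  ],
)

```text
time_s: 17.57
tool_pos: [0.597, 0.1538, 0.1627]
tool_rot: [180.0, 0.1, 159.0]
force: [-0.8, -0.6, -1.5]
grip_width: -0.0001
```

```bash
python3 - <<'E'
from h import *
from cell import env
show(env.get_obs());env.sign_off()
E
```

```text
t 17.57 flat [-42.   -0.9 176.4] button [ 20.   -1.  176.5] tcp [ -9.   -1.  162.7] tilt 0.1 yaw -0.1 F(lamp) [-0.6 -0.9 -1.5] tau [-0.03  0.    0.  ] w -0.0001
the job is handed in; nothing more can be done
```

The big cell is in the lamp's bay, held between spring and lip, and the job was handed in at about 17.6 s. I tucked the flat end under the roof at about 15° tilt and felt the spring at s ≈ −3 mm. I then pressed it to about 8–9 N, rolled the button end down behind the lip, pressed it home and let go.

**Checks that agreed:**
- **Seating force:** after the roll-down, the wrist felt no push along the bay, so the lip was carrying the spring.
- **Height:** touching the cell's top with shut fingers met it at z ≈ 72.2 mm at two points along it (72 expected), so it lies level and home.
- **Position along the bay:** the wrist picture puts the shoulder at x ≈ 23 mm, which fits s ≈ −3.
- **Position across the bay:** it reads 1.2–1.6 mm off centre, of which about 1 mm looks like camera bias. The limit is 3 mm.

**Checks that disagreed or are less certain:**
- **Scene camera height:** it read the button at z ≈ 62 mm instead of 55. It also read a lamp screw 4 mm too high, so I trusted the touch instead.
- **Pressing force:** the highest wrist readings were about 13 N when seating the cell and 14 N at the last touch. The total over all contacts, spring and lip included, is not measured. I judge it below 30 N, but probably close to it at those two moments.
- **Release:** when the fingers opened, the tool moved about 8 mm along the bay. The later picture and touches showed the cell still in place.
- **Small cell, cover and jar:** I never aimed at them and felt no unexpected contact, but I did not measure them again at the end.

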